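Clamp the valve block in the cam fixture

TASK

Clamp the steel valve block: take the upright black grip of the hand crank on the cam fixture that holds the block (not the empty fixture beside it) and turn the crank, either way round, until the roller rests in the middle of the cam's high dwell, with the crank arm pointing straight away from the block, so that the jaw has pushed the block home against its end stop. Then let go.

Things in the scene. Friction and masses are not known exactly. Their poses are not given: they have to be found in the camera images.
- rig: Cam fixture holding the valve block (an empty twin stands beside it): aluminium base 300 x 110 x 12 mm, fixed. Origin: on the crank shaft's vertical axis, at bench height; z up, x (level) runs from the shaft along follower and jaw to block and end stop. Cam: lobe opposite the crank arm, its end (the dwell) a concentric arc of 24 deg to each side. Nothing here is taller than the crank's grip.
- rig_crank (a joint): Crank angle, rad, counter-clockwise from above positive. 0: crank arm points along the fixture's +x, jaw open. +3.14 or -3.14: arm points along -x, away from the block; roller in mid-dwell, jaw 12 mm forward. Starts within -1.7 to 1.7; stops at -4.2 and 4.2. Stays where it is left; needs about 4 N at the grip, up to about 15 N while the lobe lifts.
- rig_knob (a point): Middle of the crank's grip, an upright black cylinder 24 mm in diameter, 48 mm tall (64 to 112 mm above the bench), spinning freely on its pin. This point is 88 mm above the bench and 60 mm from the shaft axis, and circles it with the crank. The crank arm under the grip is 52 to 62 mm above the bench.
- block (a point): Centre of the valve block: loose steel block 50 (along the fixture's x) x 44 x 38 mm with a round stub on top, 0.35 to 0.7 kg, in the fixture's nest between low rails, underside 12 mm above the bench. Starts 4 to 10 mm short of the end stop; against the stop its centre is 145 mm from the shaft along the fixture's x.

How it is judged:
At the end, for the whole second after the job is handed in: The crank is at rest within 20 degrees of pointing straight away from the block (joint within 0.35 rad of +3.14 or -3.14), so the roller is on the dwell, and the valve block lies down in its nest within 2.5 mm of the end stop ((value of joint rig_crank between 2.79 and 3.49 rad or value of joint rig_crank between -3.49 and -2.79 rad) and velocity of joint rig_crank between -0.1 and 0.1 rad/s and x of block in the frame of rig between 0.1425 and 0.149 m and y of block in the frame of rig between -0.006 and 0.006 m and z of block in the frame of rig below 0.036 m); the robot touches nothing.
It also fails if it takes over 40 s, if anything falls off the work surface, if the arm or the gripper's body presses on something with over 40 N, if the wrist force passes 120 N, or if a joint passes its speed limit or range.

ROBOT

A 6-joint arm with a two-finger parallel gripper is mounted at the origin on the work surface. World frame = base frame: x ahead of the robot, y to its left, z up, the work surface at z = 0. Lengths are in m, angles in rad, forces in N, time in s.
With the tool pointing down it reaches from about 0.325 to 0.775 m from the base axis. Payload 5.5 kg.
Tool frame: the origin (TCP) lies midway between the tips of the shut fingers; the grasp point (between the pads) lies 19 mm behind it; z points along the fingers, y is the direction in which the jaws open and shut (so a half turn about z gives the same grasp; the last joint's range is limited). The gripper opens to 88 mm and grips with 3 to 60 N. Pads are 20 mm wide; open, the fingers measure 115 mm over their backs; the gripper's body (75 mm by 178 mm) begins 61 mm behind the grasp point.
Start: joints at [1.193, 0.091, 1.231, -0, 1.82, -0.057], TCP at [0.189, 0.569, 0.223] pointing down, gripper open.
Joint ranges: [-2.87, 2.87], [-0.86, 2.18], [0.17, 2.46], [-1.51, 4.65], [0.06, 2.69], [-2.65, 2.65]. Speed limits (rad/s): [2.57, 2.57, 3.01, 3.14, 3.14, 3.14].

INTERFACE

Orientations are given as a 3x3 rotation matrix whose columns are the frame's x, y, z axes.
In Python, from bench import env gives the robot as it stands. The module is installed in compiled form; this text tells all that it offers.
- The arm moves only by the shell command python3 -m handwheel 'ROWS' [OPENING]. ROWS is a JSON object of lists of equal length, an entry for each row: "linear": the shift along the tool's x, y, z in cm, a list of three; "rot": the turn, a rotation vector about the tool's x, y, z in degrees, a list of three. A call has 1 to 20 rows; each row is the pose to reach, as a shift and turn from the pose commanded when the call began, along the tool's axes at that moment; what a row does not reach only later rows make up. A row lasts 1/8 s, in which the tool goes at most 62.5 mm and 10.7 degrees, less where a joint would pass 70% of its speed; a pose out of reach is approached as far as the arm can. A call with a gripper value outside its range is refused whole. OPENING is the opening, from 0 (shut) to 1 (fully open), set as the call begins (- or left out, the last holds). The fingers move at their own pace and stop on an object; the grip force is fixed at half the most. Time passes only in rows, so rows that repeat a pose let the fingers close. It gives the time, the measured TCP pose, the force and the opening at its end, in the units of the state.
- env.get_obs(): the state, without advancing time (a new reading comes with each control period).
- env.grab_frame(name): name is "scene" or "top"; returns the picture (480x640x3 uint8, red, green, blue); there is no depth.
- env.calibration(name): a dict with "K" (3x3 intrinsics, pixels), "dist_coeffs" ([k1, k2, p1, p2, k3] as OpenCV has them; the pictures are not rectified), "T" (4x4, takes a point from camera to world coordinates). Camera axes: x right, y up, looking along -z (the intrinsics and any distortion apply to the point x, -y, -z); pixel columns grow to the right and rows downward; lengths in m; the calibration is good to about 2 mm. A picture is of the moment at which its call begins. calibration takes no time and is no camera call.
- env.close_job(): hands the job in, once; it reports no verdict.
Trained networks look in the newest picture that a camera, given by its name, has taken for a name from the list of things; names that differ only in an ending like _2 or _b are one class to them, and where a whole thing is asked for, a point or a joint stands for the part that bears it (a point fixed in the world has none). Each returns a list of dicts, best first, with "conf" (0 to 1); they miss things now and then, are a little off and sometimes report something else, mostly with a low value. They report only what shows in the picture. A call takes as long as a camera call.
- env.look_for(camera, query): "extent" ([left, top, width, height] in pixels, round what is visible of it).
The state is a dict: "t": time; "joints": joint angles; "joint_vel": joint speeds; "joint_efforts": joint torques, N m; "tcp_pos": TCP position; "tcp_rot": TCP orientation; "ft_force": force on the tool from outside, world axes, zero at the start; "ft_torque": the same for the moment, N m; "gripper_width": finger opening in m.
Only numpy, scipy, OpenCV 4.12 (cv2) and the standard library are available. Lean on these libraries where they do the work, as an engineer would, in place of code of your own. Each camera call takes 0.05 s, during which the arm holds its last target.

## Working session

There is one attempt and no reset: what is moved stays moved. The work goes in short steps, Python scripts to look and compute and a shell command to move; the robot and the scene stay as the last step left them, time stands still between calls to the robot, and variables do not carry over. Pictures are saved under pics/ and viewed, and the job is handed in when it is done.

```bash
mkdir -p pics; python3 - <<'E'
from bench import env
import cv2, numpy as np
o=env.get_obs(); print(o['t'],o['tcp_pos'],np.round(o['tcp_rot'],3),o['gripper_width'])
for n in ("scene","top"):
    im=env.grab_frame(n); cv2.imwrite(f"pics/{n}0.png",im[:,:,::-1])
    c=env.calibration(n); print(n,np.round(c['K'],1).tolist(),c['dist_coeffs'],np.round(c['T'],3).tolist())
    for q in ("rig_knob","block","rig"):
        print(q,[(np.round(d['extent']).tolist(),round(d['conf'],2)) for d in env.look_for(n,q)])
E
```

```text
0.0 [0.18909992 0.5691139  0.22152918] [[-0.949  0.315 -0.001]
 [ 0.315  0.949 -0.002]
 [ 0.    -0.002 -1.   ]] 0.08817033735767991
scene [[529.8, 0.0, 318.3], [0.0, 529.8, 237.1], [0.0, 0.0, 1.0]] [-0.0886344  0.         0.         0.         0.       ] [[0.605, -0.613, 0.509, 1.121], [0.796, 0.451, -0.404, -0.383], [0.018, 0.649, 0.76, 0.825], [0.0, 0.0, 0.0, 1.0]]
rig_knob [([365.0, 168.0, 27.0, 26.0], 0.66)]
block [([406.0, 206.0, 27.0, 29.0], 0.9)]
rig [([341.0, 160.0, 118.0, 107.0], 0.97)]
top [[559.2, 0.0, 324.6], [0.0, 559.2, 236.9], [0.0, 0.0, 1.0]] [-0.108785  0.        0.        0.        0.      ] [[-0.019, 0.981, -0.195, 0.465], [-0.999, -0.025, -0.028, -0.021], [-0.033, 0.194, 0.98, 0.964], [0.0, 0.0, 0.0, 1.0]]
rig_knob [([159.0, 274.0, 61.0, 48.0], 0.79)]
block [([180.0, 207.0, 38.0, 32.0], 0.87)]
rig [([148.0, 181.0, 90.0, 176.0], 0.8)]
```

View pics/scene0.png

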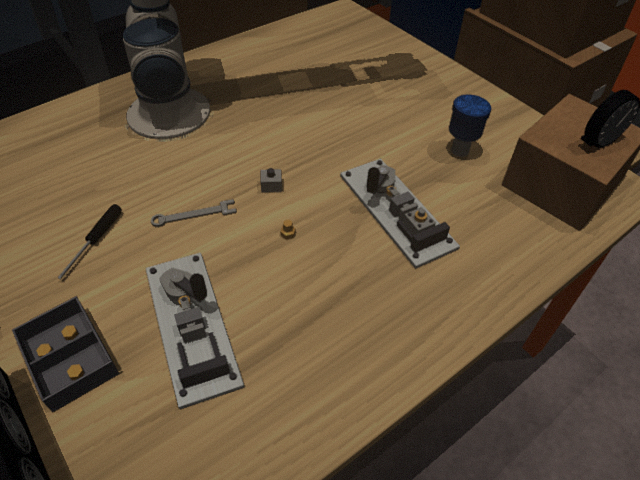

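View pics/top0.png

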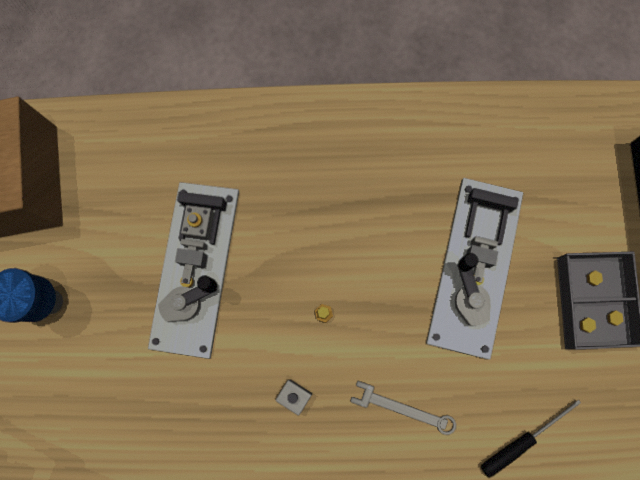

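```bash
python3 - <<'E'
import cv2
a=cv2.imread('pics/top0.png')[160:380,80:320]; cv2.imwrite('pics/topc.png',cv2.resize(a,None,fx=2.7,fy=2.7,interpolation=2))
a=cv2.imread('pics/scene0.png')[130:290,310:500]; cv2.imwrite('pics/scenec.png',cv2.resize(a,None,fx=3.6,fy=3.6,interpolation=2))
E
```

```text
(no output)
```

View pics/topc.png

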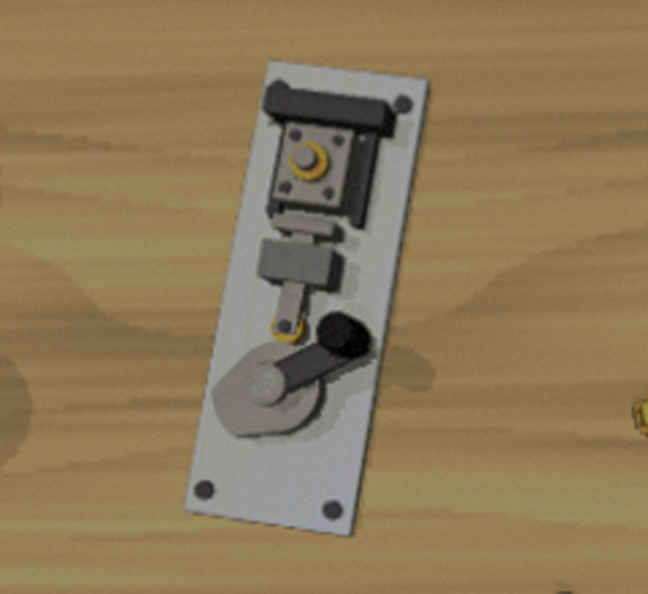

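View pics/scenec.png

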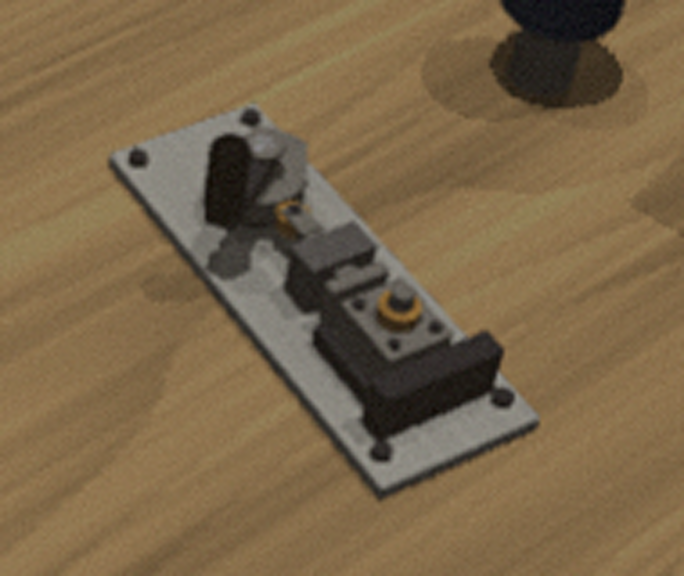

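The top view shows the held block in the left fixture (block at about px 195,219; grip top about 207,284; shaft about 179,301). The right fixture, at about px 475,270, is empty. In the scene view the held one is on the right, with its grip at about 375,180. The detections agree.

```bash
cat > h.py <<'E'
from bench import env
import cv2, numpy as np
from scipy.optimize import least_squares
def proj(n,P):
    c=env.calibration(n);T=np.array(c['T']);P=np.atleast_2d(P)
    p=(P-T[:3,3])@T[:3,:3]; p=p*[1,-1,-1]
    return cv2.projectPoints(p,np.zeros(3),np.zeros(3),np.array(c['K']),np.array(c['dist_coeffs']))[0][:,0]
def back(n,uv,z):
    c=env.calibration(n);T=np.array(c['T'])
    q=cv2.undistortPoints(np.array([[uv]],float),np.array(c['K']),np.array(c['dist_coeffs']))[0,0]
    d=T[:3,:3]@np.array([q[0],-q[1],-1]); return T[:3,3]+d*(z-T[2,3])/d[2]
E
python3 - <<'E'
from h import *
t=lambda a:np.array(a)/2.7+[80,160]
s=lambda a:np.array(a)/3.6+[310,130]
tc=t([[268,62],[429,80],[351,535],[186,511]]) ; sc=s([[538,420],[382,492],[110,158],[255,107]])
# rig frame corners: end-stop end (+x): top-left => +y(left)
for n,c in(('top',tc),('scene',sc)):
    B=np.array([back(n,p,.012) for p in c]); print(n,np.round(B[:,:2],4).tolist(), np.round(np.linalg.norm(B-np.roll(B,-1,0),axis=1),4))
loc=np.array([[.15,.055],[.15,-.055],[-.15,-.055],[-.15,.055]])
def rect(v):
    R=np.array([[np.cos(v[2]),-np.sin(v[2])],[np.sin(v[2]),np.cos(v[2])]])
    return np.c_[loc@R.T+v[:2],np.full(4,.012)]
# scene corner order: image right-> ; match by nearest
B=np.array([back('top',p,.012) for p in tc]); S=np.array([back('scene',p,.012) for p in sc])
idx=[np.argmin(np.linalg.norm(S-b,axis=1)) for b in B]; print(idx)
for w in((1,1),(1,0),(0,1)):
    r=least_squares(lambda v:np.r_[w[0]*(proj('top',rect(v))-tc).ravel(),w[1]*(proj('scene',rect(v))-sc[idx]).ravel()],[*B[:,:2].mean(0),-.1])
    print(w,np.round(r.x,4),r.cost)
    if w==(1,1): v=r.x
ex=np.array([np.cos(v[2]),np.sin(v[2])]);ey=np.array([-ex[1],ex[0]])
def rel(P): d=P[:2]-v[:2]; return np.round([d@ex,d@ey],4)
for nm,n,p,z in(('hub','top',t([266,382]),.066),('knobtop','top',t([344,334]),.112),('knobtop','scene',s([232,143]),.112),('knobbot','scene',s([224,215]),.064),('hub','scene',s([266,143]),.066),('blockstub','top',t([305,160]),.06)):
    P=back(n,p,z); print(nm,n,np.round(P,4),'rel',rel(P))
E
```

```text
top [[0.7605, 0.2665], [0.7444, 0.1575], [0.4505, 0.2045], [0.4662, 0.3113]] [0.1102 0.2977 0.108  0.2977]
scene [[0.7651, 0.2625], [0.7492, 0.1561], [0.4569, 0.2026], [0.4743, 0.3088]] [0.1075 0.2959 0.1077 0.2945]
[np.int64(0), np.int64(1), np.int64(2), np.int64(3)]
(1, 1) [ 0.6072  0.2347 -0.1561] 9.898482703670716
(1, 0) [ 0.6055  0.235  -0.1536] 1.3167028201856912
(0, 1) [ 0.6107  0.2329 -0.1609] 2.2288034689201566
hub top [0.5427 0.2451 0.066 ] rel [-0.0653  0.0003]
knobtop top [0.5656 0.1865 0.112 ] rel [-0.0336 -0.0541]
knobtop scene [0.5689 0.1931 0.112 ] rel [-0.0313 -0.047 ]
knobbot scene [0.575  0.1879 0.064 ] rel [-0.0245 -0.0512]
hub scene [0.5451 0.2467 0.066 ] rel [-0.0632  0.0022]
blockstub top [0.6811 0.2261 0.06  ] rel [0.0743 0.003 ]
```

```bash
python3 - <<'E'
from h import *
from scipy.optimize import minimize
a=np.linspace(0,2*np.pi,40)
cyl=np.r_[[[.012*np.cos(t),.012*np.sin(t),z] for z in(.064,.112) for t in a]]
V={}
for n,(x0,y0) in(('top',(190,265)),('scene',(355,155))):
    im=cv2.imread(f'pics/{n}0.png'); g=im.max(2); V[n]=(g,x0,y0)
    print(n,g[y0:y0+40:4,x0:x0+40:3].tolist() if 0 else np.percentile(g[y0:y0+45,x0:x0+45],[5,10,20,50]))
def cost(v,names=('top','scene')):
    c=0
    for n in names:
        g,x0,y0=V[n]; h=cv2.convexHull(proj(n,cyl+[v[0],v[1],0]).astype(np.float32))
        S=8;m=np.zeros((48*S,48*S),np.uint8); cv2.fillConvexPoly(m,np.round((h-[x0,y0])*S).astype(int),255)
        m=cv2.resize(m,(48,48),interpolation=cv2.INTER_AREA)/255.
        c+=np.abs(m-(g[y0:y0+48,x0:x0+48]<32)).sum()
    return c
for nm in(('top','scene'),('top',),('scene',)):
    r=minimize(cost,[.567,.189],args=(nm,),method='Nelder-Mead',options=dict(initial_simplex=[[.567,.189],[.575,.189],[.567,.197]]));print(nm,r.x,r.fun)
    if len(nm)==2: v=r.x
out=[]
for n in V:
    g,x0,y0=V[n]; im=cv2.imread(f'pics/{n}0.png')[y0-20:y0+60,x0-20:x0+60]; im=cv2.resize(im,None,fx=5,fy=5)
    h=cv2.convexHull(proj(n,cyl+[v[0],v[1],0]).astype(np.float32)); cv2.polylines(im,[np.round((h-[x0-20,y0-20]+.5)*5).astype(int)],True,(0,255,0),1); out.append(im)
cv2.imwrite('pics/ov.png',np.hstack(out))
o=env.get_obs();R=np.array(o['tcp_rot'])
print(R.T@(np.r_[v,.15]-o['tcp_pos'])*100)
E
```

```text
top [ 16.   28.   55.8 123. ]
scene [ 27.  31.  49. 117.]
('top', 'scene') [0.56786042 0.19264944] 189.85098039215688
('top',) [0.5664547  0.19162657] 67.6313725490196
('scene',) [0.57407355 0.18904742] 83.36078431372549
[-47.81513629 -23.80841737   7.25366059]
```

View pics/ov.png

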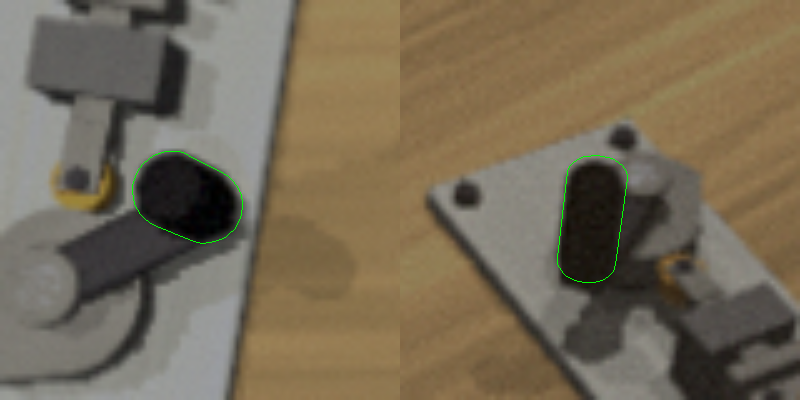

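The overlay fits the grip in both views. The grip is at about (0.5695, 0.191) and the shaft at about (0.544, 0.2455), so they are 60 mm apart, as they should be. The crank is at about -56°, so I'll turn it clockwise to -180°.

```bash
python3 -m handwheel '{"linear":[[-2,-1,0],[-6,-3,0],[-11,-5.5,0],[-16,-8,0],[-21,-10.5,0],[-26,-13,0],[-31,-15.5,0],[-36,-18,0],[-41,-20.5,0],[-45,-22.4,2],[-47.3,-23.5,5],[-48,-23.9,7],[-48,-23.9,7.3],[-48,-23.9,7.3]],"rot":[[0,0,0],[0,0,0],[0,0,0],[0,0,0],[0,0,0],[0,0,0],[0,0,0],[0,0,0],[0,0,0],[0,0,0],[0,0,0],[0,0,0],[0,0,0],[0,0,0]]}' 0.65
python3 - <<'E'
from h import *
for n in('top','scene'):
    cv2.imwrite(f'pics/{n}1.png',env.grab_frame(n)[:,:,::-1])
o=env.get_obs();R=np.array(o['tcp_rot']);print(o['t'],o['tcp_pos'],R.round(3).tolist(),o['gripper_width'])
a=cv2.imread('pics/top1.png')[200:350,110:310];b=cv2.imread('pics/scene1.png')[90:240,300:500]
cv2.imwrite('pics/m1.png',cv2.resize(np.vstack([a,b]),None,fx=2,fy=2))
print(R.T@(np.r_[.5695,.191,.070]-o['tcp_pos'])*100)
E
```

```text
t: 2.15
tcp_pos: [0.569, 0.192, 0.1506]
tcp_rot: [[-0.949, 0.314, 0.001], [0.314, 0.949, 0.001], [-0.001, 0.001, -1.0]]
ft_force: [-0.2, -0.3, 0.7]
gripper_width: 0.057
2.25 [0.56933555 0.19224045 0.15143782] [[-0.949, 0.314, 0.002], [0.314, 0.949, 0.001], [-0.002, 0.002, -1.0]] 0.05684014763887561
[-0.03800541 -0.12489926  8.1436969 ]
```

View pics/m1.png

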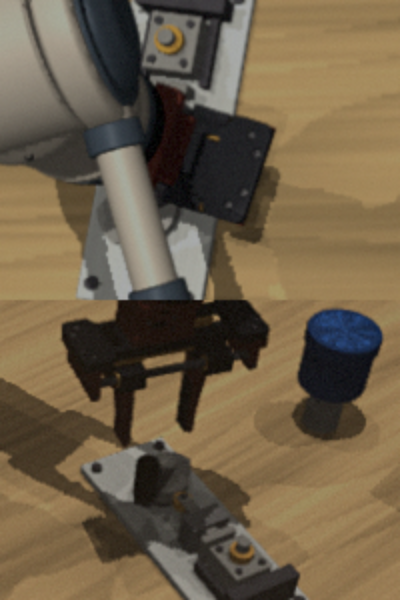

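The fingers hang above and on either side of the grip (top half: hand at about 215,165; bottom half: fingers at about 125 and 190, grip between them at about 147,478). Next I descend and close.

```bash
python3 -m handwheel '{"linear":[[0,-0.1,2],[0,-0.1,4],[0,-0.1,6],[0,-0.1,7.5],[0,-0.1,8.1],[0,-0.1,8.1]],"rot":[[0,0,0],[0,0,0],[0,0,0],[0,0,0],[0,0,0],[0,0,0]]}' 0.65
python3 -m handwheel '{"linear":[[0,0,0],[0,0,0],[0,0,0],[0,0,0],[0,0,0],[0,0,0]],"rot":[[0,0,0],[0,0,0],[0,0,0],[0,0,0],[0,0,0],[0,0,0]]}' 0
python3 - <<'E'
from h import *
cv2.imwrite('pics/top2.png',env.grab_frame('top')[:,:,::-1]);cv2.imwrite('pics/scene2.png',env.grab_frame('scene')[:,:,::-1])
o=env.get_obs();print(o['t'],o['tcp_pos'],o['ft_force'],o['ft_torque'],o['gripper_width'])
b=cv2.imread('pics/scene2.png')[90:240,300:500]
cv2.imwrite('pics/m2.png',cv2.resize(b,None,fx=3,fy=3))
E
```

```text
t: 3.0
tcp_pos: [0.569, 0.1902, 0.0682]
tcp_rot: [[-0.949, 0.315, -0.001], [0.315, 0.949, -0.0], [0.0, -0.0, -1.0]]
ft_force: [0.9, 0.3, 0.2]
gripper_width: 0.0571
t: 3.75
tcp_pos: [0.5693, 0.191, 0.0691]
tcp_rot: [[-0.949, 0.315, 0.001], [0.315, 0.949, 0.001], [-0.001, 0.002, -1.0]]
ft_force: [0.6, 4.6, 1.3]
gripper_width: 0.0238
3.85 [0.56925924 0.19099528 0.06905642] [1.34840056 5.02351041 1.21480483] [ 0.88353013 -0.28203727 -0.06451861] 0.023647371525304158
```

View pics/m2.png

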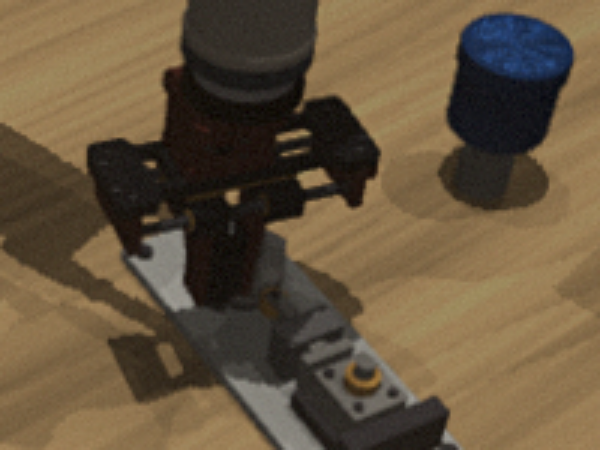

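The grip is held: the opening is 23.7 mm, against a 24 mm diameter. Next I work out the arc in tool axes.

```bash
cat > arc.py <<'E'
from h import *
import sys
# hub est, remaining steps from given start angle (deg,world), list of angles
hub=np.array([float(sys.argv[1]),float(sys.argv[2])])
o=env.get_obs();R=np.array([[-.949,.315,0],[.315,.949,0],[0,0,-1]]);p=np.array(o['tcp_pos'])
k=p[:2]-hub;a0=np.degrees(np.arctan2(k[1],k[0]));a0=a0 if a0<0 else a0-360;print('r',np.linalg.norm(k),'a0',a0)
for a in np.arange(a0,-196,-8):
    q=np.r_[hub+.06*np.array([np.cos(np.radians(a)),np.sin(np.radians(a))]),p[2]]
    print(round(a,1),np.round(R.T@(q-p)*100,2))
E
python3 arc.py .544 .2455
```

```text
r 0.0600732366776678 a0 -65.13547351439061
-65.1 [0.01 0.01 0.  ]
-73.1 [ 0.65 -0.52  0.  ]
-81.1 [ 1.37 -0.96  0.  ]
-89.1 [ 2.14 -1.29  0.  ]
-97.1 [ 2.95 -1.51  0.  ]
-105.1 [ 3.78 -1.61  0.  ]
-113.1 [ 4.61 -1.6   0.  ]
-121.1 [ 5.44 -1.47  0.  ]
-129.1 [ 6.24 -1.23  0.  ]
-137.1 [ 7.   -0.88  0.  ]
-145.1 [ 7.71 -0.43  0.  ]
-153.1 [8.34 0.12 0.  ]
-161.1 [8.89 0.75 0.  ]
-169.1 [9.35 1.45 0.  ]
-177.1 [9.71 2.2  0.  ]
-185.1 [9.95 3.   0.  ]
-193.1 [10.09  3.83  0.  ]
```

```bash
python3 -m handwheel '{"linear":[[0.3,-0.25,0],[0.65,-0.52,0],[1.0,-0.75,0],[1.37,-0.96,0],[1.75,-1.14,0],[2.14,-1.29,0],[2.14,-1.29,0]],"rot":[[0,0,0],[0,0,0],[0,0,0],[0,0,0],[0,0,0],[0,0,0],[0,0,0]]}' 0
python3 -c "
from h import *
o=env.get_obs();R=np.array(o['tcp_rot']);print(o['ft_force'],R.T@o['ft_force'],o['ft_torque'])"
python3 arc.py .544 .2455
```

```text
t: 4.72
tcp_pos: [0.545, 0.1857, 0.0691]
tcp_rot: [[-0.949, 0.315, 0.002], [0.315, 0.949, 0.002], [-0.001, 0.002, -1.0]]
ft_force: [2.6, 6.3, 0.3]
gripper_width: 0.0235
[2.60625237 6.28171235 0.33544857] [-0.49657058  6.78347103 -0.32082037] [ 0.95571122 -0.31945722 -0.00304923]
r 0.05981702902810298 a0 -89.07861691030577
-89.1 [-0.01 -0.02  0.  ]
-97.1 [ 0.8  -0.24  0.  ]
-105.1 [ 1.63 -0.34  0.  ]
-113.1 [ 2.47 -0.33  0.  ]
-121.1 [ 3.3  -0.21  0.  ]
-129.1 [4.1  0.03 0.  ]
-137.1 [4.86 0.38 0.  ]
-145.1 [5.56 0.84 0.  ]
-153.1 [6.2  1.38 0.  ]
-161.1 [6.75 2.01 0.  ]
-169.1 [7.21 2.71 0.  ]
-177.1 [7.57 3.47 0.  ]
-185.1 [7.81 4.27 0.  ]
-193.1 [7.95 5.09 0.  ]
```

The forces are small and the path fits the circle, so I carry on.

```bash
python3 -m handwheel '{"linear":[[0.4,-0.14,0],[0.8,-0.24,0],[1.2,-0.3,0],[1.63,-0.34,0],[2.05,-0.34,0],[2.47,-0.32,0],[2.88,-0.27,0],[3.3,-0.19,0],[3.3,-0.19,0]],"rot":[[0,0,0],[0,0,0],[0,0,0],[0,0,0],[0,0,0],[0,0,0],[0,0,0],[0,0,0],[0,0,0]]}' 0
python3 -c "
from h import *
o=env.get_obs();R=np.array(o['tcp_rot']);print(o['ft_force'],R.T@o['ft_force'],o['ft_torque'])"
python3 arc.py .544 .2455
```

```text
t: 5.85
tcp_pos: [0.514, 0.194, 0.0691]
tcp_rot: [[-0.949, 0.315, 0.004], [0.315, 0.949, 0.001], [-0.003, 0.002, -1.0]]
ft_force: [6.5, 5.0, -1.0]
gripper_width: 0.0232
[ 6.47473676  4.9871857  -1.02331675] [-4.56981905  6.77106127  1.05399128] [ 0.91997233 -0.93098234 -0.06318363]
r 0.05957460441399821 a0 -120.21264097289836
-120.2 [ 0.01 -0.04  0.  ]
-128.2 [0.81 0.19 0.  ]
-136.2 [1.58 0.53 0.  ]
-144.2 [2.29 0.97 0.  ]
-152.2 [2.93 1.5  0.  ]
-160.2 [3.49 2.12 0.  ]
-168.2 [3.96 2.82 0.  ]
-176.2 [4.33 3.57 0.  ]
-184.2 [4.59 4.36 0.  ]
-192.2 [4.74 5.19 0.  ]
```

```bash
python3 -m handwheel '{"linear":[[0.4,0.1,0],[0.81,0.22,0],[1.2,0.37,0],[1.58,0.56,0],[1.95,0.77,0],[2.29,1.0,0],[2.62,1.25,0],[2.93,1.52,0],[2.93,1.52,0]],"rot":[[0,0,0],[0,0,0],[0,0,0],[0,0,0],[0,0,0],[0,0,0],[0,0,0],[0,0,0],[0,0,0]]}' 0
python3 -c "
from h import *
o=env.get_obs();R=np.array(o['tcp_rot']);print(o['ft_force'],R.T@o['ft_force'],o['ft_torque'])"
python3 arc.py .544 .2455
```

```text
t: 6.98
tcp_pos: [0.4924, 0.2159, 0.0691]
tcp_rot: [[-0.949, 0.317, 0.006], [0.317, 0.949, -0.002], [-0.006, 0.0, -1.0]]
ft_force: [10.7, 0.1, -1.7]
gripper_width: 0.0233
[10.671607    0.06637344 -1.68993875] [-10.09061444   3.44058225   1.75652739] [-0.01360806 -1.71843743  0.02219175]
r 0.059480942088349725 a0 -150.1735482035829
-150.2 [ 0.03 -0.04  0.  ]
-158.2 [0.62 0.56 0.  ]
-166.2 [1.11 1.24 0.  ]
-174.2 [1.51 1.97 0.  ]
-182.2 [1.8  2.76 0.  ]
-190.2 [1.97 3.58 0.  ]
```

```bash
python3 -m handwheel '{"linear":[[0.3,0.3,0],[0.6,0.6,0],[0.85,0.93,0],[1.09,1.27,0],[1.3,1.63,0],[1.49,2.0,0],[1.65,2.39,0],[1.78,2.79,0],[1.88,3.2,0],[1.95,3.6,0],[1.95,3.6,0],[1.95,3.6,0]],"rot":[[0,0,0],[0,0,0],[0,0,0],[0,0,0],[0,0,0],[0,0,0],[0,0,0],[0,0,0],[0,0,0],[0,0,0],[0,0,0],[0,0,0]]}' 0
python3 -c "
from h import *
o=env.get_obs();R=np.array(o['tcp_rot']);print(o['ft_force'],R.T@o['ft_force'],o['ft_torque'])"
python3 arc.py .544 .2455
```

```text
t: 8.48
tcp_pos: [0.4851, 0.2553, 0.0691]
tcp_rot: [[-0.948, 0.317, 0.005], [0.317, 0.948, -0.003], [-0.006, -0.001, -1.0]]
ft_force: [9.5, -4.6, -1.2]
gripper_width: 0.0236
[ 9.5017001  -4.58403188 -1.21891608] [-10.45734048  -1.33203754   1.28495739] [-0.46977998 -1.50483295 -0.02544281]
r 0.05965645455070983 a0 -189.42743618055502
-189.4 [ 0.03 -0.01  0.  ]
```

The crank is near -180°. I open and rise.

```bash
python3 -m handwheel '{"linear":[[0,0,0],[0,0,0],[0,0,0],[0,0,0]],"rot":[[0,0,0],[0,0,0],[0,0,0],[0,0,0]]}' 0.6
python3 -m handwheel '{"linear":[[0,0,-1],[0,0,-3],[0,0,-6],[0,0,-9],[0,0,-12],[2,4,-14],[6,9,-15],[9,14,-15],[12,18,-15],[14,22,-15],[14,22,-15],[14,22,-15]],"rot":[[0,0,0],[0,0,0],[0,0,0],[0,0,0],[0,0,0],[0,0,0],[0,0,0],[0,0,0],[0,0,0],[0,0,0],[0,0,0],[0,0,0]]}' 0.6
python3 - <<'E'
from h import *
for n in('top','scene'):
    cv2.imwrite(f'pics/{n}3.png',env.grab_frame(n)[:,:,::-1])
print(env.get_obs()['t'],env.get_obs()['ft_force'])
a=cv2.imread('pics/top3.png')[170:370,100:300];b=cv2.imread('pics/scene3.png')[110:310,310:510]
cv2.imwrite('pics/m3.png',cv2.resize(np.hstack([a,b]),None,fx=2,fy=2,interpolation=2))
cv2.imwrite('pics/t3.png',cv2.resize(a,None,fx=3,fy=3,interpolation=2))
E
```

```text
t: 8.98
tcp_pos: [0.4823, 0.2574, 0.0685]
tcp_rot: [[-0.949, 0.315, -0.0], [0.315, 0.949, -0.0], [0.0, -0.0, -1.0]]
ft_force: [-1.0, 0.5, -0.4]
gripper_width: 0.0519
t: 10.48
tcp_pos: [0.4193, 0.5101, 0.2197]
tcp_rot: [[-0.949, 0.315, 0.001], [0.315, 0.949, 0.0], [-0.001, 0.001, -1.0]]
ft_force: [1.3, 0.3, -0.4]
gripper_width: 0.0528
10.575 [ 0.31282483 -0.84472111  0.48688814]
```

View pics/t3.png

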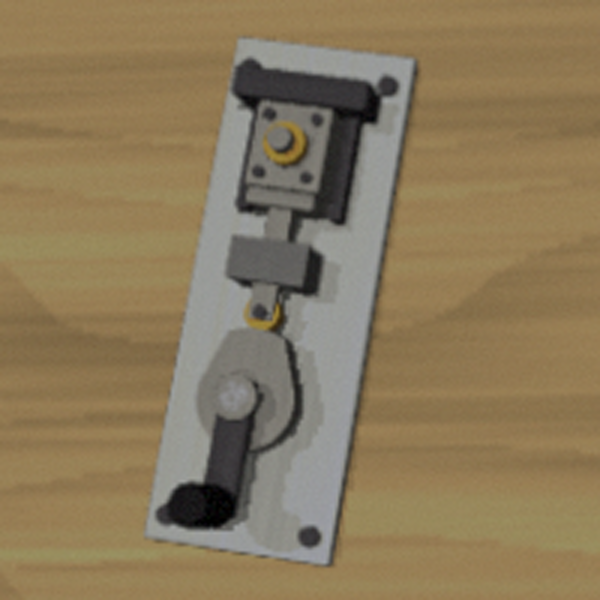

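View pics/m3.png

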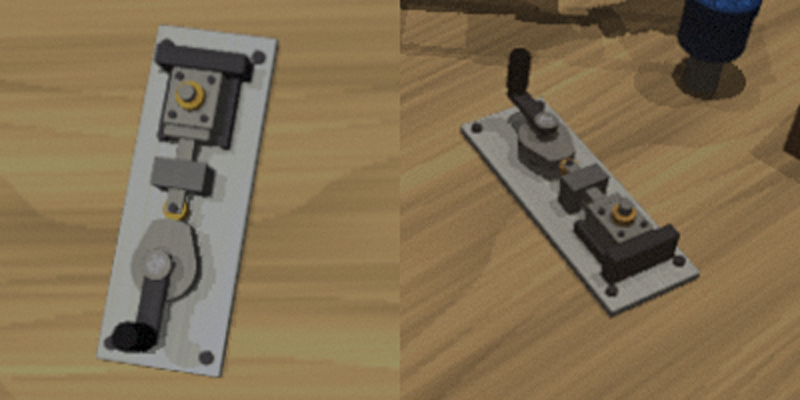

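The crank arm now points straight away from the block (hub at about px 236,397 in the first crop, grip at about 200,505). The roller is on the dwell and the block sits against the stop bar with the jaw touching it. Before handing in I check this with numbers.

```bash
python3 - <<'E'
from h import *
t=lambda a:np.array(a)/3+[100,170]
hub=back('top',t([236,397]),.066);yaw=-.156;ex=np.array([np.cos(yaw),np.sin(yaw)]);ey=np.array([-ex[1],ex[0]])
tip=back('top',t([186,505]),.112);tip2=back('top',t([228,488]),.062)
for nm,P in(('knobtop',tip),('armend',tip2)):
    d=(P-hub)[:2];print(nm,np.round([d@ex,d@ey],4))
for f,uv in(('before',np.array([305,160])/2.7+[80,160]),('after',t([282,139]))):
    for z in(.058,.066):
        d=(back('top',uv,z)-hub)[:2];print(f,z,np.round([d@ex,d@ey],4))
print(env.get_obs()['t'],env.get_obs()['ft_force'])
env.close_job()
E
```

```text
knobtop [-0.0598  0.0021]
armend [-0.049  -0.0032]
before 0.058 [0.1413 0.0038]
before 0.066 [0.1398 0.0014]
after 0.058 [0.1465 0.003 ]
after 0.066 [0.1449 0.0005]
10.575 [ 0.31282483 -0.84472111  0.48688814]
the job is handed in; nothing more can be done
```

I gripped the crank on the fixture holding the block and turned it clockwise by about 124°, to pointing straight away from the block. I then let go, moved clear and handed the job in at about 10.6 s of the 40 s allowed; it reported no verdict.

- **Crank:** in the last pictures it points within a few degrees of straight away from the block, well inside the 20° limit. The grip top measured 60 mm behind the shaft and 2 mm to the side, and the roller was on the dwell.
- **Block:** its centre came out at 145–146.5 mm from the shaft, against 145 mm when home. It measured 0.5–3 mm off the centre line and looks flat against the end stop. The height of its stub was assumed, which is why these are ranges.
- **Forces:** force readings between moves stayed under about 12 N during the turn. After release they were near zero, with the gripper clear of everything.
- **Disagreement:** the two cameras differed by 2–8 mm on where the fixture and grip were. I grasped at a point between the two, and the turn confirmed it: the measured path stayed within 0.6 mm of the 60 mm circle.

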